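# Feed the box cover past the drill jig's spring stop

### The arm

A 6-joint arm with a two-finger parallel gripper is mounted at the origin on a cart in front of the work surface, level with it; the furniture and walls round the work are solid. World frame = base frame: x ahead of the robot, y to its left, z up, the work surface at z = 0. Lengths are in m, angles in rad, forces in N, time in s.
With the tool pointing down it reaches from about 0.325 to 0.775 m from the base axis. Payload 9.3 kg.
Tool frame: the origin (TCP) lies midway between the tips of the shut fingers; the grasp point (between the pads) lies arm.grasp_offset behind it (arm.grasp_offset is the distance from the TCP to the grasp point, in m); z points along the fingers, y is the line along which they close (so a half turn about z gives the same grasp; the last joint's range is limited). The gripper opens to 85 mm and grips with 20 to 120 N. Pads are 22 mm wide; open, the fingers measure 114 mm over their backs; the gripper's body (76 mm by 85 mm) begins 54 mm behind the grasp point. The pads swing forward as they close: fully open they stand 13 mm farther back than shut.
Start: joints at [0.965, 0.259, 0.021, 1.334, 0, 1.418], TCP at [0.241, 0.495, 0.231] pointing down, gripper open.
Joint ranges: [-3.04, 3.04], [-0.91, 1.82], [-1.04, 1.36], [-1.92, 1.95], [-1.52, 1.45], [-3.14, 3.14]. Speed limits (rad/s): [2.22, 2.22, 2.79, 3.14, 3.14, 3.14].

### API

Orientations are given as a unit quaternion [x, y, z, w].
In Python, from rig import arm, camera gives the robot as it stands. The module is installed in compiled form; this text tells all that it offers.
- The arm moves only by the shell command python3 -m crank 'ROWS' [OPENING] [FORCE]. ROWS is text: rows parted by semicolons, each of 4 numbers parted by spaces: the shift along the tool's x, y, z scaled (see below), then the turn about the tool's z scaled (see below). A call has 1 to 8 rows; each row shifts and turns the commanded pose from where the row before left it, along the tool's axes as they then stand; what a row does not reach is not made up. The controller multiplies each number of a shift by 1 m and each number of a turn by 45 degrees. A row lasts 1/10 s, in which the tool goes at most 50 mm and 8.59 degrees, less where a joint would pass 70% of its speed; a pose out of reach is approached as far as the arm can. A call with a number of a shift or a turn outside -1 to 1 is refused whole. A call with a gripper value outside its range is refused whole. OPENING is the closure, from 0 (fully open) to 1 (shut), set as the call begins (- or left out, the last holds). The fingers move at their own pace and stop on an object; FORCE is the grip in N (left out, the last holds). Time passes only in rows, so rows that do not move let the fingers close. It gives the time, the measured TCP pose, the force, the opening and the grip force at its end, in the units of the state.
- arm.state(): the state, without advancing time (a new reading comes with each control period).
- camera(name): name is "scene" or "top" or "wrist"; returns a dict with "pixels" (420x560x3 uint8, red, green, blue), "mtx" (3x3 intrinsics, pixels), "extrinsics" (4x4, takes a point from camera to world coordinates); the wrist camera has in their place "T_tool_cam" (4x4, takes a point from camera to tool coordinates, whose origin is the TCP and whose axes are the flange's). Camera axes: x right, y up, looking along -z (the intrinsics and any distortion apply to the point x, -y, -z); pixel columns grow to the right and rows downward; lengths in m; the calibration is good to about 2 mm. The wrist camera is an equidistant fisheye: a pixel r from the principal point sees the ray r / f radians off the axis. A picture is of the moment at which its call begins: read the wrist's pose just before it. There is no depth.
- arm.sign_off(): hands the job in; it is judged then, once.
The state is a dict: "clock": time; "joint_positions": joint angles; "joint_velocities": joint speeds; "effort": joint torques, N m; "position": TCP position; "tcp_rot": TCP orientation; "wrist_force": force on the tool from outside, world axes, zero at the start; "wrist_torque": the same for the moment, N m; "gripper_width": opening from 0.0 (shut) to 1.0 (fully open); "finger_force": force on a finger pad.
Only numpy, scipy, OpenCV 4.12 (cv2) and the standard library are available. Lean on these libraries where they do the work, as an engineer would, in place of code of your own. Each camera call takes 0.05 s, during which the arm holds its last target. There are 200 camera calls.

### The job

In the drill jig, press the sprung stop bar fully down with the closed fingertips just behind the box cover and, keeping it held down all the way, push the cover along its rails past the stop until it is fully home against the end block; then let the bar come fully up behind it and move clear. Only press and push: leave the cover lying flat on its rails, never pick it up, and leave the fittings around the jig alone.

Things in the scene. Friction and masses are not known exactly. Their poses are not given: they have to be found in the camera images.
- jig: Fixed drill jig, base 345 x 96 x 6 mm (x -207 to +138). Origin: on the surface, centre line, below the stop teeth. x axis = feed direction, level, towards the robot's left within 25 degrees; z up. Rails carry the cover at z 30, x -145 to +114, slot between them 50 wide; guide walls outside them up to z 36, 69 apart, 10 thick. Open at -x. All sizes here in mm.
- home_face (a point): Point on the end block's face that the cover's front edge must reach: jig x +113 mm, centre line, z 35 mm; axes as the jig's. The block is 89 mm wide and 45 mm high; on it a 34 mm wide drill bush arm reaches back over the rails to jig x +73 mm, at z 58 to 74 mm.
- cover: Plain grey steel box cover, 104 x 66 x 10 mm, about 80 g, loose, flat on the rails. Origin: centre of the underside (jig z 30 mm); x axis = its length, along jig x. Starts with origin at jig x -59 to -86 mm, front edge 3 to 30 mm short of the teeth. Home: origin at jig x +61 mm, rear edge at +9 mm, 5 mm past the teeth.
- stop_bar (a joint): How far the sprung stop bar is pressed straight down: 0 up (rest), 0.014 m fully down; about 3 N to start, 7 N fully down. Flat steel strip 230 x 48 x 8 mm between the rails, jig x -200 to +30 mm, top at z 28 mm when up. Press it anywhere on its top; fingertips can slide along it. Keep it more than 10 mm down while the cover is over the teeth.
- bar_end (a point): Middle of the bar's open end, on its top surface: jig x -200 mm, z 28 mm when up; moves with the bar. From here to the cover's rear edge the strip lies bare (62 to 89 mm at the start), grooved across its first 45 mm.
- tooth_line (a point): Centre line point midway between the bar's two stop teeth, level with their tops: jig x 0, z 38 mm when up; moves with the bar. The teeth stand at jig x -4 to +4 mm, 22.5 to 32 mm either side of the centre line (45 mm clear between them for the fingers). Up, they block the cover; from 8 mm down they are below its underside.
- octagon: Bystander: grey octagonal junction box, 65 x 65 x 38 mm, standing on the surface beyond the end block. Origin: centre of its underside.
- coupling: Bystander: dark iron pipe coupling, 44 mm across, 41 mm high, standing on the surface on the far side of the jig. Origin: centre of its underside.
- tape: Bystander: roll of thread seal tape, 49 mm across, 14 mm high, lying on the near side of the jig. Origin: centre of its underside.
Things that resemble listed ones, but are neither listed nor needed, are in the scene too. What is meant by the cover is not blue or brown, and is the larger of those in its own colour.

How it is judged:
By the outcome, as a careful person would: the job done as asked, in the order asked, and still so for the second after the job is handed in, with the robot touching nothing.
It also fails if it takes over 40 s, if anything falls off the work surface, if the arm or the gripper's body presses on something with over 40 N, if the wrist force passes 120 N, or if a joint passes its speed limit or range.

## Working session

There is one attempt and no reset: what is moved stays moved. The work goes in short steps, Python scripts to look and compute and a shell command to move; the robot and the scene stay as the last step left them, time stands still between calls to the robot, and variables do not carry over. Pictures are saved under pics/ and viewed, at most 10 in all, crops included, and the job is handed in when it is done.

```bash
mkdir -p pics; python3 - <<'E'
from rig import arm,camera
import cv2,numpy as np
print(arm.state(),arm.grasp_offset)
a=camera("scene");b=camera("top")
for n,c in(("scene",a),("top",b)):
    print(n,c["mtx"].tolist(),np.round(c["extrinsics"],4).tolist(),[k for k in c])
    cv2.imwrite(f"pics/{n}.png",cv2.resize(c["pixels"][:,:,::-1],(784,588),interpolation=cv2.INTER_CUBIC))
    np.savez(f"{n}.npz",**{k:c[k] for k in c})
E
```

```text
{'clock': 0.0, 'joint_positions': array([9.65414615e-01, 2.59212063e-01, 2.07563651e-02, 1.33368376e+00,
       5.09904796e-06, 1.41819447e+00]), 'joint_velocities': array([-2.46074925e-05, -7.93850602e-04, -2.15684278e-04, -2.44638174e-04,
       -2.16306449e-03, -4.10996711e-05]), 'effort': array([ 1.93097699e-04, -5.55643094e+01,  3.44527173e+01,  1.38698041e-02,
       -1.69919144e-04,  2.01753051e-05]), 'position': array([0.24045271, 0.49434899, 0.23065324]), 'tcp_rot': array([ 2.24460990e-01,  9.74482844e-01, -6.22965626e-04, -2.50836668e-04]), 'wrist_force': array([-0.60358148, -0.24412421,  0.71461115]), 'wrist_torque': array([ 0.02491152, -0.0588385 , -0.04460159]), 'finger_force': 0.0, 'gripper_width': 1.0025063940889223} 0.0187
scene [[397.3967352160877, 0.0, 274.5952314144481], [0.0, 397.3967352160877, 206.50105521658375], [0.0, 0.0, 1.0]] [[0.6265, 0.5477, -0.5545, -0.0206], [-0.7792, 0.4565, -0.4295, -0.3141], [0.0179, 0.7012, 0.7128, 0.7037], [0.0, 0.0, 0.0, 1.0]] ['pixels', 'mtx', 'extrinsics']
top [[447.1213913368325, 0.0, 274.79027893817926], [0.0, 447.1213913368325, 215.66448228491683], [0.0, 0.0, 1.0]] [[-0.007, 0.9851, -0.1716, 0.324], [-1.0, -0.008, -0.0052, 0.0787], [-0.0065, 0.1715, 0.9852, 1.0265], [0.0, 0.0, 0.0, 1.0]] ['pixels', 'mtx', 'extrinsics']
```

View pics/top.png

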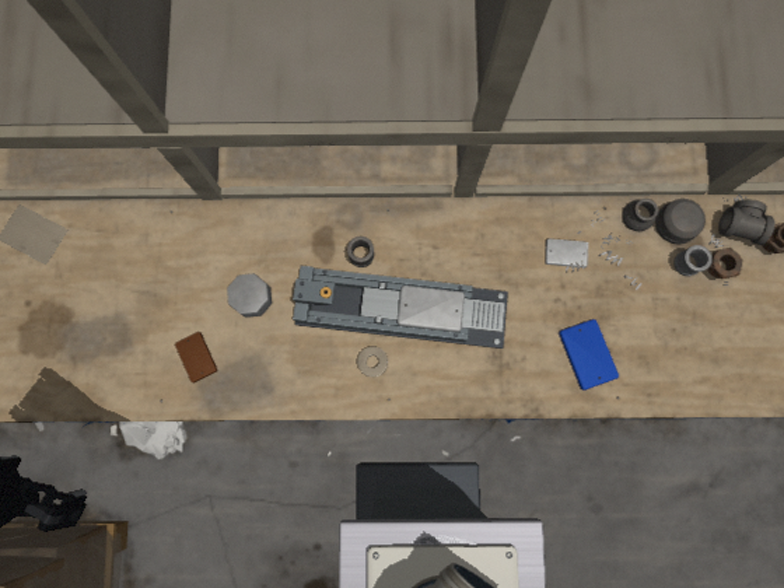

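View pics/scene.png

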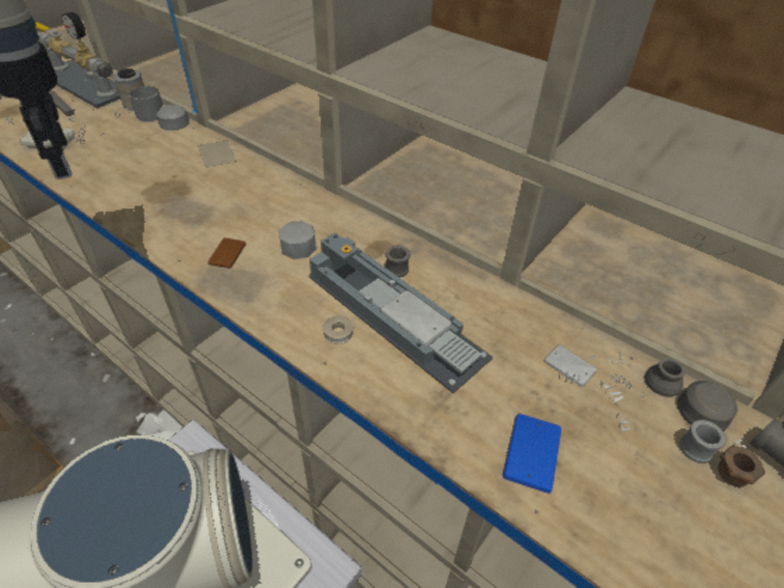

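The top view shows the jig from (293,300) to (507,320), with the end block and bush at (325,293) on the left. Cover candidates:
- On the rails at (432,309), grey and large.
- On the bench at (567,252), grey but smaller.
- At (590,354), blue.
- At (196,357), brown.

The one on the rails fits: it is grey, the larger of the two greys, and lies in the jig. The scene view shows the same. I'll confirm it in an enlarged crop.

```bash
python3 - <<'E'
import cv2,numpy as np
c=np.load("top.npz");p=c["pixels"][180:255,200:370,::-1]
cv2.imwrite("pics/crop.png",cv2.resize(p,None,fx=4.7,fy=4.7,interpolation=cv2.INTER_CUBIC))
E
```

```text
(no output)
```

View pics/crop.png

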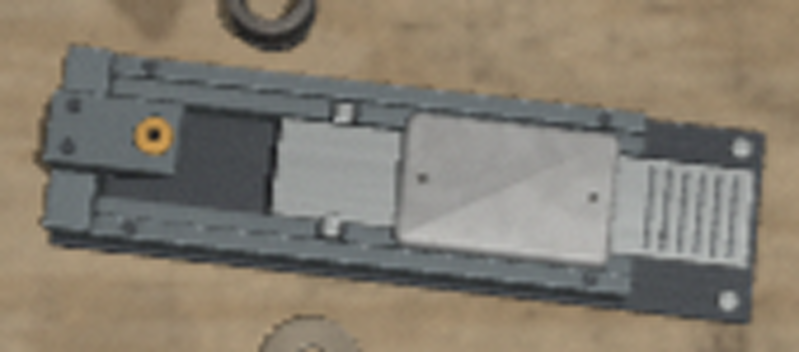

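The crop shows the cover's top corners at about (410,112), (618,137), (607,262) and (397,243). The stop teeth are at (344,110) and (330,222), and the bar's open end has corners at (754,170) and (744,267). The bar's front end is at x=276.

```bash
cat > h.py <<'E'
import numpy as np
def back(c,px,z):
    E=c["extrinsics"];K=c["mtx"]
    d=np.linalg.inv(K)@np.array([px[0],px[1],1.]);d=E[:3,:3]@(d*[1,-1,-1])
    return E[:3,3]+d*(z-E[2,3])/d[2]
E
python3 - <<'E'
from h import *
c=np.load("top.npz")
f=lambda x,y,z:back(c,(200+(x+.5)/4.7-.5,180+(y+.5)/4.7-.5),z)[:2]
e=(f(754,170,.028)+f(744,267,.028))/2; g=(f(278,120,.028)+f(274,214,.028))/2
t=(f(344,110,.038)+f(330,222,.038))/2
print("end",e,"front",g,"len",np.linalg.norm(e-g),"tooth",t,"sep",np.linalg.norm(f(344,110,.038)-f(330,222,.038)))
d=(g-e)/np.linalg.norm(g-e);print("d",d,np.degrees(np.arctan2(d[1],d[0])), "tooth from end",(t-e)@d, (t-e)@[-d[1],d[0]])
o=(e+200e-3*d+g-.03*d+t)/3
print("origin",o)
n=np.array([-d[1],d[0]])
for q in((410,112),(618,137),(607,262),(397,243)):
    w=f(*q,.04)-o;print("cover",w@d,w@n)
for q in((764,132),(750,322)):
    w=f(*q,.006)-o;print("base",w@d,w@n)
w=f(153,135,.074)-o;print("bush",w@d,w@n)
E
```

```text
end [ 0.47253436 -0.10565494] front [0.49946444 0.12131163] len 0.22855863675836458 tooth [0.49799096 0.09173022] sep 0.05470966043105095
d [0.11782568 0.99303429] 83.23336728622765 tooth from end 0.19900967697076272 -0.0020222335870581395
origin [0.49667337 0.09206758]
cover -0.03203770790824809 -0.030790432658911186
cover -0.1320144883856353 -0.029563852049140325
cover -0.1322273193830518 0.030890024941158917
cover -0.032643284671941185 0.03279547428366818
base -0.20678591798626209 -0.04684100163880193
base -0.20732695871375004 0.04772388810141993
bush 0.08467775678072682 -0.00010657263983690822
```

Everything agrees with the given sizes: base end at -207, cover width about 62 and bush on the centre line. The feed direction is 83.2°, the cover's rear edge is near jig x -134 and its front edge near -32. I'll close the fingers and turn the tool so its x axis lies along the feed.

```bash
python3 -m crank '0 0 0 .175;0 0 0 .175;0 0 0 .175;0 0 0 .175;0 0 0 .175;0 0 0 .175;0 0 0 .175;0 0 0 .175' 1 60; python3 -m crank '0 0 0 .175; 0 0 0 0'
cat >> h.py <<'E'
o=np.array([0.49667,0.09207]);d=np.array([0.11783,0.99303])
def go(x,z,lat=0):
    from rig import arm
    from scipy.spatial.transform import Rotation as R
    s=arm.state();r=R.from_quat(s["tcp_rot"]);n=np.array([-d[1],d[0]])
    p=np.append(o+d*x+n*lat,z);w=s["position"][:2]-o
    X=r.as_matrix()[:,0];a=np.degrees(np.arctan2(X[1],X[0])-np.arctan2(d[1],d[0]))
    print("jig",np.round([w@d,w@n,s["position"][2]],4),"tool delta",np.round(r.inv().apply(p-s["position"]),4),"turn",a/45,"F",s["wrist_force"],s["clock"])
E
python3 -c "
from h import *;go(-.155,.15)"
```

```text
clock: 0.9
position: [0.2405, 0.4944, 0.2309]
tcp_rot: [0.703, 0.712, -0.0, 0.0]
wrist_force: [-0.1, -0.1, -0.0]
gripper_width: -0.002
finger_force: 0.0
clock: 1.1
position: [0.2405, 0.4944, 0.2309]
tcp_rot: [0.749, 0.663, -0.0, 0.0]
wrist_force: [-0.5, -0.8, 0.2]
gripper_width: -0.002
finger_force: 0.0
jig [0.3694 0.3018 0.2309] tool delta [-0.5234  0.3033  0.0812] turn -0.0037500465285362026 F [-0.5057842  -0.81458774  0.21299623] 1.1
```

```bash
python3 -m crank '-.04 .0233 0 0;-.04 .0233 0 0;-.04 .0233 0 0;-.04 .0233 0 0;-.04 .0233 0 0;-.04 .0233 0 0;-.04 .0233 0 0;-.04 .0233 0 0' ; python3 -m crank '-.04 .0233 0 0;-.04 .0233 0 0;-.04 .0233 .02 0;-.04 .0233 .02 0;-.04 .0233 .02 0;0 0 .02 0;0 0 0 0'
python3 - <<'E'
from h import *;go(-.150,.06)
from rig import arm,camera
import cv2
from scipy.spatial.transform import Rotation as R
s=arm.state();c=camera("wrist");T=c["T_tool_cam"];K=c["mtx"]
print(T.round(4).tolist(),K[0,0],K[0,2],K[1,2])
np.savez("w1.npz",pos=s["position"],q=s["tcp_rot"],**{k:c[k] for k in("pixels","mtx","T_tool_cam")})
cv2.imwrite("pics/w1.png",cv2.resize(c["pixels"][:,:,::-1],(784,588),interpolation=cv2.INTER_CUBIC))
E
```

```text
clock: 1.9
position: [0.3879, 0.1529, 0.2314]
tcp_rot: [0.746, 0.666, 0.0, 0.0]
wrist_force: [0.9, 0.8, 0.3]
gripper_width: -0.0
finger_force: 0.0
clock: 2.6
position: [0.4779, -0.0574, 0.1492]
tcp_rot: [0.748, 0.664, -0.001, -0.002]
wrist_force: [-0.7, 0.9, -0.3]
gripper_width: -0.001
finger_force: 0.0
jig [-0.1507  0.001   0.1492] tool delta [0.0006 0.0015 0.0892] turn 0.00039363084095548576 F [-0.71513297  0.86448243 -0.25783459] 2.6
[[-0.0001, 0.9599, 0.2804, 0.0706], [1.0, 0.0001, 0.0001, 0.0006], [0.0, 0.2804, -0.9599, -0.1425], [0.0, 0.0, 0.0, 1.0]] 325.19226210127806 284.4237757433169 213.63926052409593
```

View pics/w1.png

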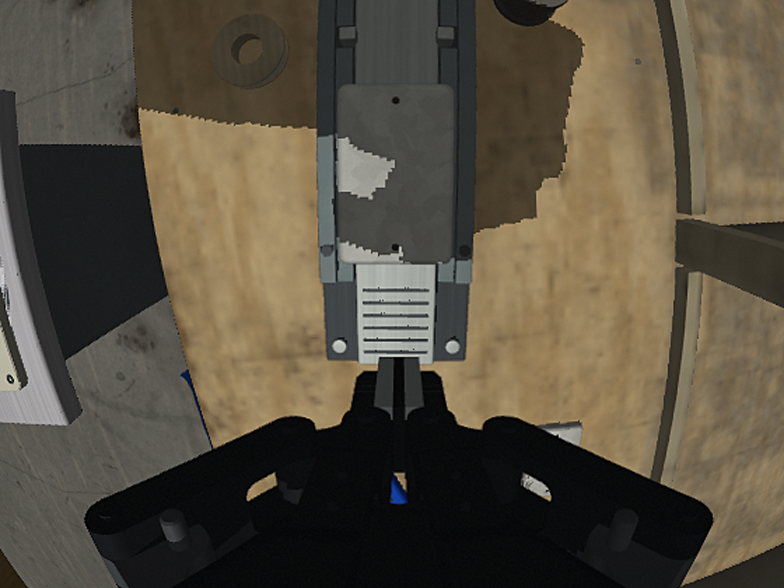

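The wrist view shows the shut fingers with tips at (398,360). The cover's rear edge is at row 263, from column 340 to 451. The bar end is at row 362, columns 357 to 434, and the teeth are at (347,33) and (445,33).

```bash
cat >> h.py <<'E'
def wback(f,px,z):
    from scipy.spatial.transform import Rotation as R
    c=np.load(f);K=c["mtx"];u=np.array([(px[0]+.5)/1.4-.5-K[0,2],(px[1]+.5)/1.4-.5-K[1,2]]);r=np.hypot(*u);t=r/K[0,0]
    v=np.array([u[0]/r*np.sin(t),-u[1]/r*np.sin(t),-np.cos(t)])
    T=c["T_tool_cam"];Q=R.from_quat(c["q"]).as_matrix();v=Q@T[:3,:3]@v;p=c["pos"]+Q@T[:3,3]
    w=(p+v*(z-p[2])/v[2])[:2]-o
    return np.round([w@d,w@[-d[1],d[0]]],4)
E
python3 - <<'E'
from h import *
for n,x,y,z in(("bl",357,362,.028),("br",434,362,.028),("cl",340,263,.04),("cr",451,263,.04),("fl",337,86,.04),("fr",454,86,.04),("t",347,33,.038),("t",445,33,.038)):print(n,wback("w1.npz",(x,y),z))
E
```

```text
bl [-0.1985  0.0274]
br [-0.1984 -0.0215]
cl [-0.1321  0.0342]
cr [-0.1321 -0.0288]
fl [-0.0323  0.0346]
fr [-0.0325 -0.0292]
t [-0.0006  0.0295]
t [-0.0007 -0.0247]
```

The two cameras agree to within 2 mm. I'll go down to the bar.

```bash
python3 -m crank '0 0 .03 0;0 0 .03 0;0 0 .03 0;0 0 .02 0;0 0 0 0';python3 -m crank '0 0 .006 0;0 0 .006 0;0 0 .004 0;0 0 0 0;0 0 0 0'; python3 -c "
from h import *;go(-.150,.014)"
```

```text
clock: 3.15
position: [0.4781, -0.0553, 0.041]
tcp_rot: [0.747, 0.665, -0.001, -0.001]
wrist_force: [-0.1, 0.4, 0.4]
gripper_width: -0.002
finger_force: 0.0
clock: 3.65
position: [0.4798, -0.0566, 0.0264]
tcp_rot: [0.748, 0.664, 0.001, 0.0]
wrist_force: [1.9, 1.9, 2.5]
gripper_width: 0.002
finger_force: 1.7
jig [-0.1496 -0.0008  0.0264] tool delta [-0.0004 -0.0008  0.0124] turn -0.0008623126765552727 F [1.94793984 1.90387109 2.51555745] 3.65
```

```bash
python3 -m crank '0 0 .003 0;0 0 .003 0;0 0 .003 0;0 0 0 0;0 0 0 0'; python3 -m crank '0 0 .002 0;0 0 .002 0;0 0 0 0;0 0 0 0'; python3 -c "
from h import *
from rig import arm
for i in range(2): go(-.150,.014)"
```

```text
clock: 4.15
position: [0.4798, -0.0566, 0.017]
tcp_rot: [0.748, 0.664, 0.001, 0.0]
wrist_force: [2.9, 3.0, 7.0]
gripper_width: -0.0
finger_force: 3.1
clock: 4.55
position: [0.4799, -0.0566, 0.0139]
tcp_rot: [0.748, 0.664, 0.001, 0.001]
wrist_force: [-1.1, 3.3, 18.7]
gripper_width: -0.003
finger_force: 9.3
jig [-0.1496 -0.0008  0.0139] tool delta [-0.0004 -0.0008 -0.0001] turn -0.0009303110221494775 F [-1.13797566  3.3023756  18.67491168] 4.55
jig [-0.1496 -0.0008  0.0139] tool delta [-0.0004 -0.0008 -0.0001] turn -0.0009303110221494775 F [-1.13797566  3.3023756  18.67491168] 4.55
```

The bar is bottomed with a moderate preload. Now I'll slide forward.

```bash
python3 -m crank '.003 -.0005 0 0;.003 -.0005 0 0;.003 -.0005 0 0;.003 0 0 0;.003 0 0 0;.004 0 0 0;.004 0 0 0;0 0 0 0'; python3 -c "
from h import *
go(-.002,.014)"
```

```text
clock: 5.35
position: [0.4816, -0.0357, 0.0139]
tcp_rot: [0.748, 0.663, -0.001, 0.003]
wrist_force: [-0.7, -7.5, 14.4]
gripper_width: -0.001
finger_force: 7.6
jig [-1.287e-01 -1.000e-04  1.390e-02] tool delta [ 0.1267 -0.0004 -0.0007] turn -0.0026946790686439687 F [-0.69456968 -7.45338633 14.44010015] 5.35
```

```bash
python3 -m crank '.004 0 .0005 0;.005 0 0 0;.005 0 0 0;.005 0 0 0;.005 0 0 0;.005 0 0 0;.005 0 0 0;.004 0 0 0'; python3 - <<'E'
from h import *
go(-.002,.014)
from rig import arm,camera
import cv2
s=arm.state();c=camera("wrist")
np.savez("w2.npz",pos=s["position"],q=s["tcp_rot"],**{k:c[k] for k in("pixels","mtx","T_tool_cam")})
cv2.imwrite("pics/w2.png",cv2.resize(c["pixels"][:,:,::-1],(784,588),interpolation=cv2.INTER_CUBIC))
E
```

```text
clock: 6.15
position: [0.4866, 0.0011, 0.0139]
tcp_rot: [0.749, 0.663, -0.001, 0.004]
wrist_force: [-1.4, -14.7, 20.3]
gripper_width: -0.004
finger_force: 10.4
jig [-0.0915 -0.0007  0.0139] tool delta [ 0.0895 -0.001  -0.0007] turn -0.0038178467979496063 F [ -1.42277381 -14.74065608  20.25181002] 6.15
```

View pics/w2.png

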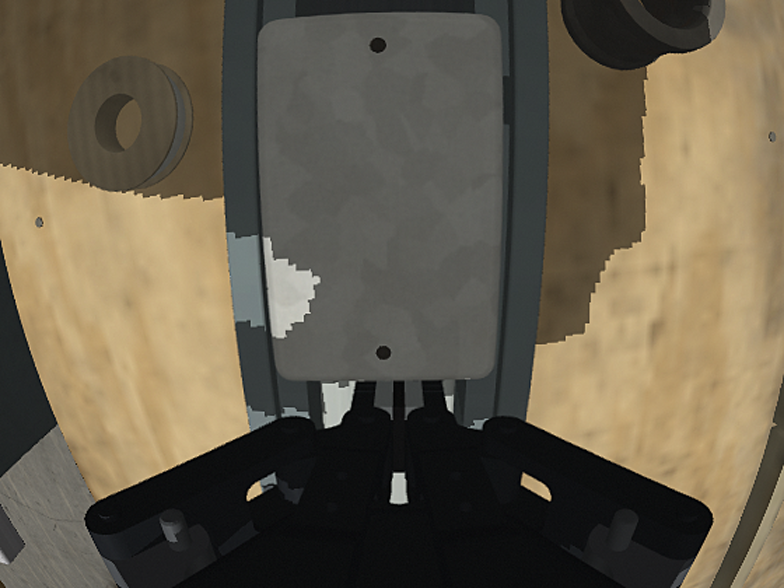

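The view shows the cover flat between the walls with its front edge past the teeth. Its rear edge is at row 380, columns 275–495, with the fingers against it at column 398, about 3 mm right of centre. I'll ease 2 mm left and carry on.

```bash
python3 -c "
from h import *
print(wback('w2.npz',(385,380),.04),wback('w2.npz',(378,14),.04))"
python3 -m crank '.005 -.0005 0 0;.005 -.0005 0 0;.005 -.0005 0 0;.005 -.0005 0 0;.005 0 0 0;.005 0 0 0;.005 0 0 0;.005 0 0 0';python3 -c "
from h import *
go(-.002,.014)"
```

```text
[-0.0786  0.0026] [0.0205 0.0036]
clock: 7.0
position: [0.4895, 0.0411, 0.0139]
tcp_rot: [0.749, 0.663, -0.001, 0.004]
wrist_force: [-1.1, -15.3, 20.2]
gripper_width: 0.001
finger_force: 10.6
jig [-0.0515  0.0011  0.0139] tool delta [ 0.0495  0.001  -0.0004] turn -0.0040057574634387375 F [ -1.12079675 -15.3062091   20.17345538] 7.0
```

```bash
python3 -m crank '.005 0 0 0;.005 0 0 0;.005 0 0 0;.005 0 0 0;.005 0 0 0;.005 0 0 0;.005 0 0 0;.004 0 0 0';python3 -c "
from h import *
go(-.002,.014)"
python3 -m crank '.003 0 0 0;.002 0 0 0;0 0 0 0';python3 -c "
from h import *
go(-.002,.014)"
```

```text
clock: 7.8
position: [0.4939, 0.08, 0.0138]
tcp_rot: [0.749, 0.663, -0.001, 0.004]
wrist_force: [-0.4, -16.0, 20.4]
gripper_width: -0.001
finger_force: 10.7
jig [-0.0123  0.0013  0.0138] tool delta [ 0.0103  0.0013 -0.0002] turn -0.003931919981470277 F [ -0.40143768 -15.98874907  20.39379137] 7.8
clock: 8.1
position: [0.4945, 0.0852, 0.0138]
tcp_rot: [0.748, 0.663, -0.001, 0.003]
wrist_force: [-0.8, -12.0, 20.6]
gripper_width: -0.004
finger_force: 10.3
jig [-0.007   0.0013  0.0138] tool delta [ 0.005   0.0013 -0.0002] turn -0.003382642411144086 F [ -0.77470923 -11.99217665  20.58176719] 8.1
```

```bash
python3 -m crank '.002 0 0 0;.001 0 0 0;.001 0 0 0';python3 -m crank '.001 0 0 0;.001 0 0 0';python3 -m crank '.001 0 0 0;.001 0 0 0'; python3 -c "
from h import *
go(-.002,.014)"
```

```text
clock: 8.4
position: [0.4949, 0.0888, 0.0138]
tcp_rot: [0.749, 0.663, -0.001, 0.004]
wrist_force: [-0.7, -13.5, 21.2]
gripper_width: -0.0
finger_force: 10.7
clock: 8.6
position: [0.4951, 0.0908, 0.0138]
tcp_rot: [0.749, 0.663, -0.001, 0.004]
wrist_force: [-1.1, -19.4, 20.7]
gripper_width: -0.003
finger_force: 12.5
clock: 8.8
position: [0.4951, 0.0908, 0.0138]
tcp_rot: [0.749, 0.663, -0.003, 0.005]
wrist_force: [-3.1, -31.0, 23.5]
gripper_width: -0.001
finger_force: 17.9
jig [-0.0014  0.0014  0.0138] tool delta [-0.0006  0.0014 -0.0002] turn -0.005438582658529418 F [ -3.10974155 -30.95801266  23.46247656] 8.8
```

The tool stops moving and the force rises, so the cover is home. I'll back off 4 mm still pressing, take a look, then lift straight up.

```bash
python3 -m crank '-.002 0 0 0;-.002 0 0 0;-.002 0 0 0;0 0 0 0';python3 - <<'E'
from h import *
go(-.002,.014)
from rig import arm,camera
import cv2
s=arm.state();c=camera("wrist")
np.savez("w3.npz",pos=s["position"],q=s["tcp_rot"],**{k:c[k] for k in("pixels","mtx","T_tool_cam")})
cv2.imwrite("pics/w3.png",cv2.resize(c["pixels"][:,:,::-1],(784,588),interpolation=cv2.INTER_CUBIC))
E
```

```text
clock: 9.2
position: [0.4951, 0.0903, 0.0138]
tcp_rot: [0.748, 0.664, 0.002, 0.001]
wrist_force: [1.3, 6.4, 17.8]
gripper_width: 0.002
finger_force: 9.1
jig [-0.0019  0.0014  0.0138] tool delta [-0.0001  0.0014 -0.0002] turn -0.0009452992981809973 F [ 1.29250086  6.41927695 17.81410204] 9.2
```

View pics/w3.png

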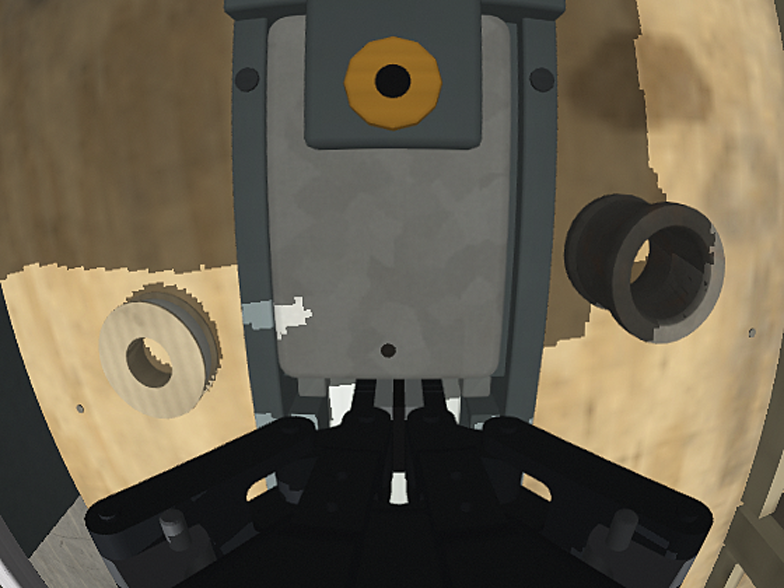

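The cover's front edge (row 16) is against the end block under the bush, its rear edge is at row 378, and the teeth at (315,386) and (478,386) are clear behind it. I'll back off a little more and lift slowly.

```bash
python3 -m crank '-.002 0 0 0;-.002 0 0 0;0 0 -.003 0;0 0 -.003 0;0 0 -.003 0;0 0 -.003 0;0 0 -.004 0;0 0 -.004 0'; python3 -m crank '0 0 -.005 0;0 0 -.01 0;0 0 -.02 0;-.01 0 -.04 0;-.02 0 -.04 0;-.04 0 0 0;-.04 0 0 0;0 0 0 0';python3 - <<'E'
from h import *
go(-.002,.014)
from rig import arm,camera
import cv2
s=arm.state();c=camera("wrist")
np.savez("w4.npz",pos=s["position"],q=s["tcp_rot"],**{k:c[k] for k in("pixels","mtx","T_tool_cam")})
cv2.imwrite("pics/w4.png",cv2.resize(c["pixels"][:,:,::-1],(784,588),interpolation=cv2.INTER_CUBIC))
E
```

```text
clock: 10.05
position: [0.4919, 0.0855, 0.0321]
tcp_rot: [0.748, 0.664, -0.001, -0.0]
wrist_force: [0.1, -0.1, -0.1]
gripper_width: 0.003
finger_force: 0.0
clock: 10.85
position: [0.4792, -0.0269, 0.1481]
tcp_rot: [0.749, 0.662, -0.0, 0.001]
wrist_force: [-0.6, -0.5, -0.0]
gripper_width: -0.001
finger_force: 0.0
jig [-0.1202  0.0034  0.1481] tool delta [0.1184 0.0027 0.134 ] turn -0.006042251245184635 F [-6.07896168e-01 -4.82663738e-01 -3.75161331e-04] 10.85
```

View pics/w4.png

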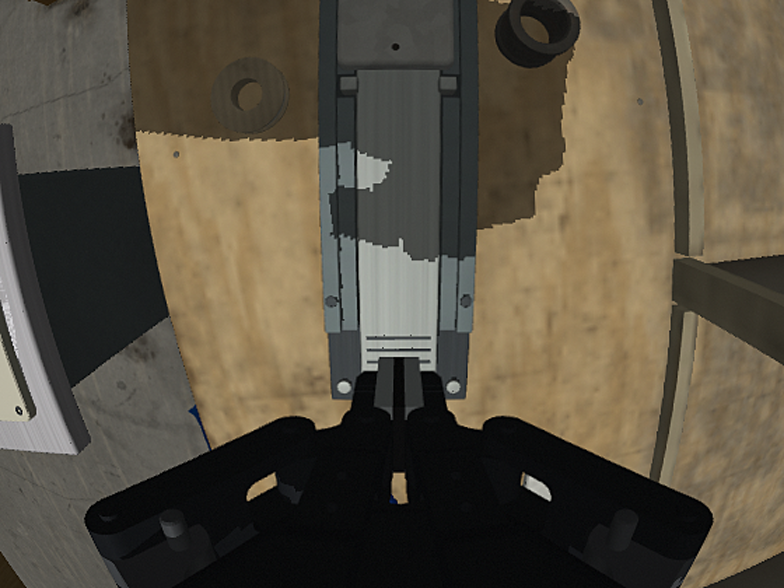

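The view shows the cover's rear edge at row 67 and the teeth standing free at (348,84) and (448,84), with the bar bare behind. I'll check this numerically.

```bash
python3 - <<'E'
from h import *
print("rear",wback("w4.npz",(396,67),.04),"tooth tops rows 76/91:",wback("w4.npz",(348,77),.038),wback("w4.npz",(348,91),.038))
for z in(.014,.028):
    a=wback("w4.npz",(357,200),z);b=wback("w4.npz",(440,200),z);print("bar width at z",z,a-b)
E
```

```text
rear [0.0079 0.0034] tooth tops rows 76/91: [0.0031 0.0297] [-0.0049  0.0297]
bar width at z 0.014 [0.0002 0.0502]
bar width at z 0.028 [0.0002 0.0478]
```

```bash
python3 -c "
from rig import arm
print(arm.sign_off())"
```

```text
the job is handed in; nothing more can be done
None
```

The cover is home against the end block, the stop bar is back up behind it, the arm is clear, and the job was handed in at about 11 s on the robot clock; the final wrist picture put the cover's rear edge about 9 mm past the tooth line, as specified.

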